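# Pack out the drilled plate in the roomy vice and hold it against the rear jaw

## Robot

A 6-joint arm with a two-finger parallel gripper is mounted at the origin on the work surface. World frame = base frame: x ahead of the robot, y to its left, z up, the work surface at z = 0. Lengths are in m, angles in rad, forces in N, time in s.
With the tool pointing down it reaches from about 0.35 to 0.875 m from the base axis. Payload 4.2 kg.
Tool frame: the origin (TCP) lies at the very end of the fingers, on their centre line; the grasp point (between the pads) lies 19 mm behind it; z points along the fingers, y is the direction in which the jaws open and shut (so a half turn about z gives the same grasp; the last joint's range is limited). The gripper opens to 87 mm and grips with 3 to 60 N. Pads are 19 mm wide; open, the fingers measure 117 mm over their backs; the gripper's body (75 mm by 190 mm) begins 51 mm behind the grasp point.
Start: joints at [1.502, 0.385, 0.008, 0, -1.194, -0.259], TCP at [0.201, 0.592, 0.223] pointing down, gripper open.
Joint ranges: [-3.14, 3.14], [-1.21, 2.06], [-1.07, 1.41], [-3.16, 2.05], [-2.99, -0.16], [-3.1, 3.1]. Speed limits (rad/s): [2.79, 2.79, 3.14, 3.14, 3.14, 3.14].

## Interface

Orientations are given as a rotation vector (axis times angle).
In Python, from station import env gives the robot as it stands.
- The arm moves only by the tool step_arm, never from a script. Its argument "plan" is a list of rows, each a list of 3 entries, a list of its own where there are three numbers: the gripper's target within -1 to 1 (shut at 1, half-way at 0, fully open at -1), then the shift along the tool's x, y, z in mm, then the turn about the tool's z in rad. In form: [[hand, [dx, dy, dz], yaw], ...]. A call has 1 to 12 rows; each row is the pose to reach, as a shift and turn from the pose commanded when the call began, along the tool's axes at that moment; what a row does not reach only later rows make up. A row lasts 1/8 s, in which the tool goes at most 62.5 mm and 10.7 degrees, less where a joint would pass 70% of its speed; a pose out of reach is approached as far as the arm can. A call with a gripper value outside its range is refused whole. The fingers move at their own pace and stop on an object; "grip_force" is the grip in N (left out, the last holds). Time passes only in rows, so rows that repeat a pose let the fingers close. It gives the time, the measured TCP pose, the force and the opening at its end, in the units of the state.
- env.sense(): the state, without advancing time (a new reading comes with each control period).
- env.capture(name): name is "scene" or "side" or "wrist"; returns a dict with "pixels" (400x640x3 uint8, blue, green, red), "K" (3x3 intrinsics, pixels), "position" and "rotation" of the camera in the world. Camera axes: x right, y up, looking along -z (the intrinsics and any distortion apply to the point x, -y, -z); pixel columns grow to the right and rows downward; lengths in m; the calibration is good to about 2 mm. The wrist camera is an equidistant fisheye: a pixel r from the principal point sees the ray r / f radians off the axis. A picture is of the moment at which its call begins. There is no depth.
- env.job_done(): hands the job in, once; it reports no verdict.
The state is a dict: "t": time; "joints": joint angles; "qd": joint speeds; "effort": joint torques, N m; "position": TCP position; "tcp_rot": TCP orientation; "wrist_force": force on the tool from outside, world axes, zero at the start; "moment": the same for the moment, N m; "finger_gap": opening from 0.0 (shut) to 1.0 (fully open).
Only numpy, scipy, OpenCV 4.12 (cv2) and the standard library are available. Lean on these libraries where they do the work, as an engineer would, in place of code of your own. Each camera call takes 0.05 s, during which the arm holds its last target. There are 200 camera calls.

## Task

Two drill vices each hold a loose drilled aluminium plate. Take the brass packing piece out of its wooden stand and slide it upright, down to the bed, into the gap between front jaw and plate of the one vice where that gap is wide enough for it; do not try it in the tight one or move that plate, and leave everything else on the bench where it is. With the packing piece still gripped, push the plate firmly and squarely flush against the rear jaw, and finish while holding it pressed there, without letting go.

Things in the scene. Friction and masses are not known exactly. Their poses are not given: they have to be found in the camera images.
- packer_mid (a point): centre of the brass packing piece, an upright block 12 mm thick (its x) by 40 mm wide (its y) by 80 mm tall (z), 0.28 kg, alike either way round. Stands 30 mm deep in a slot of the wooden stand, its centre 50 mm above the bench and 50 mm of it standing proud of the stand; about 2 mm of play each side.
- stand: wooden stand fixed to the bench, 60 mm (x) by 130 mm (y) by 40 mm tall, origin under its middle, the slot in the middle of its top with its narrow way along x; steel twist drills stand at y = -50 and +50 mm, up to 90 mm above the bench.
- vice_a: green-jawed drill vice (two alike), bolted down, with plate_a in it. Origin: on the bench under mid-opening; z up, x from front jaw (screw side) to rear jaw, y along the jaws. Bed 25 mm high; jaw tops 55 mm; faces at x = -35 and +35 mm, fixed; screw out to x = -155 mm, 52 mm high. The gap is the space on the bed between front jaw face and plate.
- vice_b: green-jawed drill vice (two alike), bolted down, with plate_b in it. Origin: on the bench under mid-opening; z up, x from front jaw (screw side) to rear jaw, y along the jaws. Bed 25 mm high; jaw tops 55 mm; faces at x = -35 and +35 mm, fixed; screw out to x = -155 mm, 52 mm high. The gap is the space on the bed between front jaw face and plate.
- vice_a_jaw: the fixed rear jaw of vice_a (86 by 25 by 30 mm); origin at the foot of its flat face, mid-length, on the bed; x points away from the opening.
- vice_b_jaw: the same of vice_b.
- plate_a_mid (a point): centre of the loose drilled aluminium plate lying in vice_a: 46 mm across the jaws (x) by 70 mm along them (y) by 22 mm thick (z), 0.14 to 0.28 kg; it lies on the bed a few millimetres short of the rear jaw and up to 2 degrees askew. Flush, its centre is at x = +12 mm of vice_a.
- plate_b_mid (a point): centre of the loose drilled aluminium plate in vice_b: 60 mm (x) by 70 mm (y) by 22 mm (z), 0.2 to 0.36 kg. Leave it alone.
- oil_mid (a point): centre of a standing oil bottle, 56 mm across, 150 mm tall; bystander.
- piston_mid (a point): centre of a standing aluminium piston, 60 mm across, 58 mm tall; bystander.
- gear_mid (a point): centre of a steel gear lying flat, 82 mm across, 22 mm high; bystander.
- tin_mid (a point): centre of a standing tin with a blue label, 68 mm across, 75 mm tall; bystander.
- wrench_grip (a point): handle of an open-ended wrench lying on the bench along its x; bystander.
- screwdriver_grip (a point): handle of a screwdriver lying on the bench along its x; bystander.
- packer: the brass packing piece itself; origin at the centre of its underside.
- plate_a: the plate in vice_a; origin at the centre of its underside.
- plate_b: the plate in vice_b; origin at the centre of its underside.
There are look-alikes about, which are no part of the job. There is more than one size of the packer; the job needs the smallest. What is shaped like the vice_a but purple is not meant.

How it is judged:
By the outcome, as a careful person would: the job done as asked, in the order asked, and still so for the second after the job is handed in, while the arm keeps its last pose, push and grip.
It also fails if it takes over 42 s, if anything falls off the work surface, if the arm or the gripper's body presses on something with over 40 N, if the wrist force passes 120 N, or if a joint passes its speed limit or range.

## Working session

There is one attempt and no reset: what is moved stays moved. The work goes in short steps, Python scripts to look and compute and a tool call to move; the robot and the scene stay as the last step left them, time stands still between calls to the robot, and variables do not carry over. Pictures are saved under pics/ and viewed, about 8 in all and at most 12, crops included, and the job is handed in when it is done.

Besides the shell and the picture viewer there is one more tool, called after "Emit:" by a JSON object that holds its "method" and its "body". step_arm: Moves the arm, as the interface text tells. Its arguments: {"type":"object","properties":{"plan":{"type":"array"},"grip_force":{"type":"number"}},"required":["plan"]}

```bash
mkdir -p pics; ls; python3 - <<'E'
from station import env
import cv2,numpy as np
s=env.sense();print({k:np.round(v,3).tolist() for k,v in s.items()})
for n in("scene","side","wrist"):
    c=env.capture(n);cv2.imwrite(f"pics/{n}0.png",c["pixels"]);np.savez(f"pics/{n}0.npz",**c)
    print(n,c["K"].tolist(),np.round(c["position"],3),np.round(c["rotation"],3).tolist(),[k for k in c])
E
```

```text
pics
{'t': 0.0, 'joints': [1.502, 0.386, 0.007, -0.001, -1.194, -0.259], 'qd': [-0.002, -0.001, -0.0, -0.002, -0.0, 0.001], 'effort': [-0.0, -39.066, 18.74, 4.22, 0.011, -0.0], 'position': [0.201, 0.591, 0.221], 'tcp_rot': [3.097, -0.513, -0.0], 'wrist_force': [1.021, 0.632, 0.568], 'moment': [0.057, -0.061, 0.006], 'finger_gap': 1.001}
scene [[378.1875249792127, 0.0, 330.01386905384777], [0.0, 378.1875249792127, 199.48913244202728], [0.0, 0.0, 1.0]] [ 1.137 -0.464  0.773] [0.746, 0.363, 0.849] ['pixels', 'K', 'position', 'rotation']
side [[382.2680850491838, 0.0, 323.64330877164906], [0.0, 382.2680850491838, 196.49226431980014], [0.0, 0.0, 1.0]] [0.404 0.849 0.679] [0.148, -1.387, -2.589] ['pixels', 'K', 'position', 'rotation']
wrist [[309.70691628693146, 0.0, 319.4274927344512], [0.0, 309.70691628693146, 197.53437542574738], [0.0, 0.0, 1.0]] [0.274 0.566 0.384] [-0.198, 0.273, -1.884] ['pixels', 'K', 'position', 'rotation']
```

View pics/scene0.png

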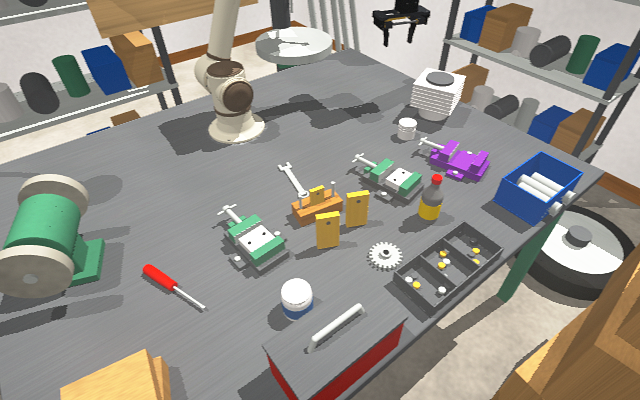

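View pics/side0.png

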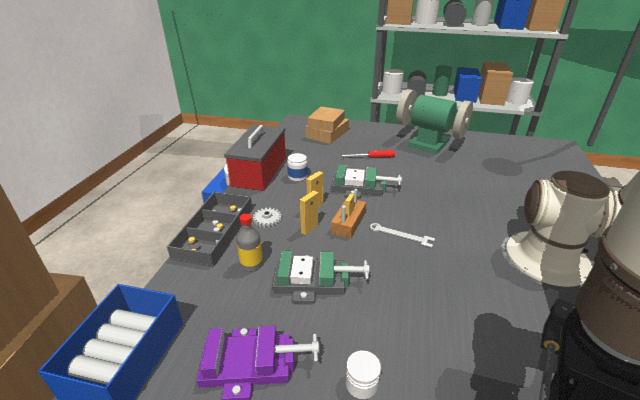

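```bash
cat > h.py <<'E'
import numpy as np,cv2
from scipy.spatial.transform import Rotation as R
def load(f): return dict(np.load(f))
def ray(c,uv,fish=False):
    uv=np.atleast_2d(np.float64(uv));K=c["K"]
    p=np.c_[(uv[:,0]-K[0,2])/K[0,0],(uv[:,1]-K[1,2])/K[1,1]]
    if fish:
        t=np.linalg.norm(p,axis=1)[:,None];d=np.c_[p/t*np.sin(t),np.cos(t)]
    else: d=np.c_[p,np.ones(len(p))]
    d=d*[1,-1,-1]
    return R.from_rotvec(c["rotation"]).apply(d)
def plane(c,uv,z,fish=False):
    d=ray(c,uv,fish);o=c["position"];return o+d*((z-o[2])/d[:,2])[:,None]
def proj(c,X,fish=False):
    q=R.from_rotvec(c["rotation"]).inv().apply(np.atleast_2d(X)-c["position"])*[1,-1,-1]
    r=np.linalg.norm(q[:,:2],axis=1);k=np.arctan2(r,q[:,2])/r if fish else 1/q[:,2]
    return q[:,:2]*np.c_[k,k]*c["K"][0,0]+c["K"][:2,2]
E
python3 - <<'E'
import cv2,numpy as np
from h import *
s=cv2.imread("pics/scene0.png");d=cv2.imread("pics/side0.png")
def cr(im,u,v):return cv2.resize(im[v-37:v+38,u-50:u+50],(400,300),interpolation=cv2.INTER_CUBIC)
cv2.imwrite("pics/comp.png",np.vstack([np.hstack([cr(s,255,235),cr(s,390,178)]),np.hstack([cr(s,330,210),cr(d,310,270)])]))
c=load("pics/scene0.npz")
print(plane(c,[[262,242],[396,180],[317,190]],.05).round(3))
c=load("pics/side0.npz")
print(plane(c,[[357,178],[302,268],[350,205]],.05).round(3))
E
```

```text
[[ 0.563 -0.225  0.05 ]
 [ 0.605  0.2    0.05 ]
 [ 0.497 -0.005  0.05 ]]
[[ 0.53  -0.2    0.05 ]
 [ 0.593  0.231  0.05 ]
 [ 0.527 -0.046  0.05 ]]
```

View pics/comp.png

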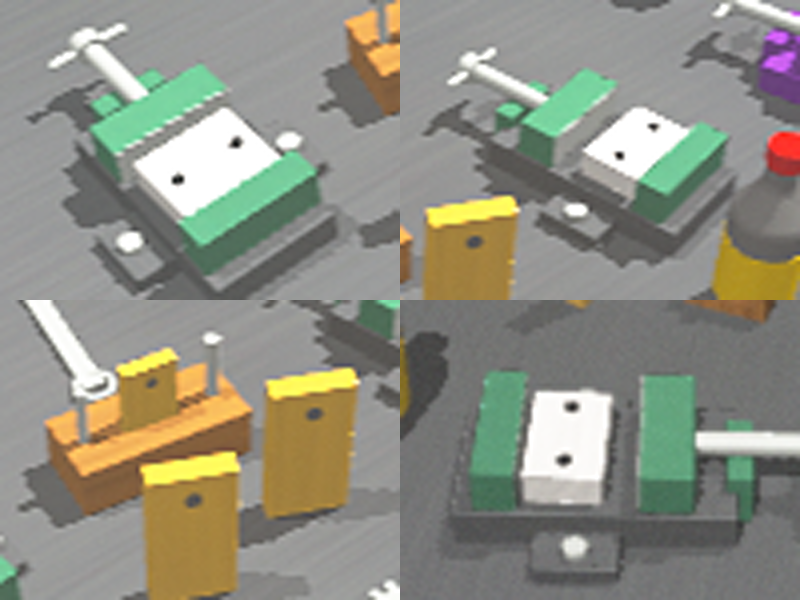

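Candidates for the packer in the scene view are the piece in the stand at (317,195) and taller loose pieces at (328,230) and (357,208). The one in the stand is the smallest, so it is the one meant. Candidates for vice_a are the green vice at (255,240), whose gap is tight, the green vice at (390,178), whose plate is narrower and gap wide, and the purple one at (457,157), which is not meant. The crop confirms that (390,178) is vice_a. Next I move to a viewpoint above both the stand and vice_a.

Emit:
{"method": "step_arm", "body": {"plan": [[-1,[400,380,-60],0],[-1,[400,380,-60],0],[-1,[400,380,-60],0],[-1,[400,380,-60],0],[-1,[400,380,-60],0],[-1,[400,380,-60],0],[-1,[400,380,-60],0],[-1,[400,380,-60],0],[-1,[400,380,-60],0],[-1,[400,380,-60],0],[-1,[400,380,-60],0],[-1,[400,380,-60],0]]}}

```text
t: 1.65
position: [0.4571, 0.104, 0.2823]
tcp_rot: [3.1, -0.51, -0.001]
wrist_force: [0.6, 0.4, 0.2]
finger_gap: 1.001
```

```bash
python3 - <<'E'
from station import env
from h import *
c=env.capture("wrist");cv2.imwrite("pics/w1.png",c["pixels"]);np.savez("pics/w1.npz",**c)
s=env.sense();print(s["t"],s["position"],s["tcp_rot"],s["joints"])
T=R.from_rotvec(s["tcp_rot"]);print(T.inv().apply(c["position"]-s["position"]),T.inv().apply(R.from_rotvec(c["rotation"]).apply([0,0,-1])))
print(T.as_matrix().round(3))
E
```

```text
1.7 [0.45709249 0.1041376  0.28241107] [ 3.09993626e+00 -5.09321904e-01 -4.81009692e-04] [ 5.71747076e-01  7.31053105e-02 -2.52925588e-01 -1.43034311e-04
 -1.24505568e+00  6.73403361e-01]
[ 0.07742655  0.00067928 -0.16219254] [-2.85599167e-01 -5.37298341e-04  9.58349011e-01]
[[ 0.947 -0.32  -0.   ]
 [-0.32  -0.947 -0.   ]
 [-0.     0.    -1.   ]]
```

View pics/w1.png

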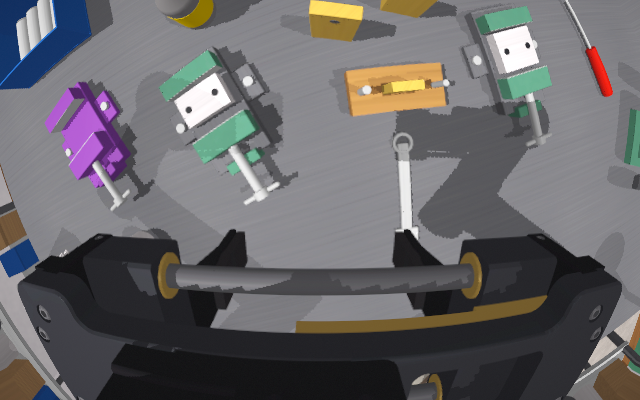

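The wrist view shows the stand at (397,88) with the brass piece at (407,86), vice_a at (213,110) and the big packers at the top (335,20).

```bash
python3 - <<'E'
from h import *
im=cv2.imread("pics/w1.png")
h=cv2.cvtColor(im,cv2.COLOR_BGR2HSV)
for u,v in[(190,75),(230,137),(200,97),(212,150),(407,84),(408,90),(370,80),(360,112),(430,100),(335,8),(335,28)]: print((u,v),h[v,u])
a=cv2.resize(im[40:210,150:290],None,fx=3,fy=3,interpolation=cv2.INTER_CUBIC)
b=cv2.resize(im[50:135,335:460],None,fx=3,fy=3,interpolation=cv2.INTER_CUBIC)
o=np.zeros((520,800,3),np.uint8);o[:a.shape[0],:a.shape[1]]=a;o[:b.shape[0],422:422+b.shape[1]]=b
d=cv2.resize(im[0:50,295:445],None,fx=2.5,fy=2.5,interpolation=cv2.INTER_CUBIC);o[260:260+d.shape[0],424:424+d.shape[1]]=d[:, :376]
cv2.imwrite("pics/c1.png",o)
E
```

```text
(190, 75) [ 77 101 180]
(230, 137) [ 77 100 171]
(200, 97) [174   5 253]
(212, 150) [ 76  98 171]
(407, 84) [ 25 148 255]
(408, 90) [ 23 161 226]
(370, 80) [ 17 152 201]
(360, 112) [ 17 145 229]
(430, 100) [ 17 148 223]
(335, 8) [ 24 153 255]
(335, 28) [ 21 168 147]
```

View pics/c1.png

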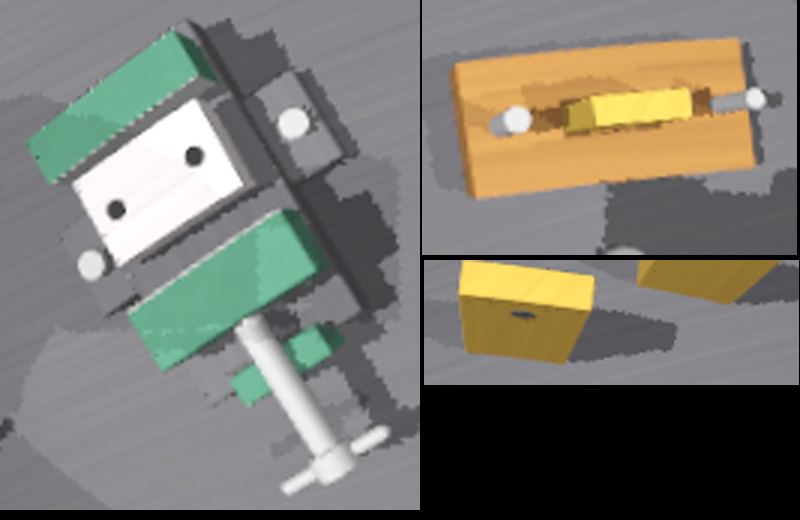

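```bash
python3 - <<'E'
from h import *
c=load("pics/w1.npz");im=c["pixels"];h=cv2.cvtColor(im,cv2.COLOR_BGR2HSV)
H,S,V=[h[...,i].astype(int) for i in range(3)]
U,W=np.meshgrid(range(640),range(400))
def box(a,b,d,e):return (U>a)&(U<b)&(W>d)&(W<e)
def rep(name,m,z):
    n,l,st,_=cv2.connectedComponentsWithStats(m.astype(np.uint8))
    i=1+np.argmax(st[1:,4]);cn=max(cv2.findContours((l==i).astype(np.uint8),0,1)[0],key=cv2.contourArea)[:,0]
    P=plane(c,cn,z,True)[:,:2].astype(np.float32)
    (x,y),(a,b),t=cv2.minAreaRect(P*1000)
    bp=cv2.boxPoints(((x,y),(a,b),t)).round(1).tolist()
    print(name,st[i,4],"c",round(x,1),round(y,1),"size",round(a,1),round(b,1),"ang",round(t,2),bp)
rep("brass",(abs(H-25)<4)&(V>240)&box(380,440,60,110),.09)
rep("wood",(H>13)&(H<20)&(S>110)&(V>170)&box(335,460,55,125),.04)
rep("plate",(S<25)&(V>225)&box(160,250,60,140),.047)
rep("rear",(abs(H-77)<6)&(S>70)&box(150,232,40,110)&(V>150),.055)
rep("front",(abs(H-77)<6)&(S>70)&box(185,270,105,165)&(V>150),.055)
rep("big1",(abs(H-25)<5)&(V>220)&box(300,380,0,60),.12)
print(plane(c,[[335,14],[335,38]],0.0,True).round(3))
for n in("scene","side"):
    k=load(f"pics/{n}0.npz");print(n,proj(k,[[.6,.2,.055]]))
# bottle/packers positions from scene+side
sc=load("pics/scene0.npz");sd=load("pics/side0.npz")
def tri(a,b):
    A=[];B=[]
    for k,uv in((sc,a),(sd,b)):
        d=ray(k,uv)[0];d/=np.linalg.norm(d);M=np.eye(3)-np.outer(d,d);A.append(M);B.append(M@k["position"])
    return np.linalg.solve(sum(A),sum(B)).round(3)
print("bottle cap",tri([436,179],[246,219]))
print("big near top",tri([328,213],[316,175]),tri([328,213],[309,195]));print("big far top",tri([357,193],[316,175]),tri([357,193],[309,195]))
E
```

```text
brass 303 c 525.2 -27.8 size 39.0 11.9 ang 80.3 [[516.0999755859375, -46.0], [527.7999877929688, -48.0], [534.4000244140625, -9.5], [522.7000122070312, -7.5]]
wood 3389 c 525.2 -27.5 size 131.2 60.3 ang 80.14 [[484.29998779296875, -87.0], [543.7000122070312, -97.30000305175781], [566.2000122070312, 32.0], [506.79998779296875, 42.29999923706055]]
plate 1469 c 595.4 222.2 size 45.2 69.2 ang 9.54 [[567.4000244140625, 252.60000610351562], [578.9000244140625, 184.3000030517578], [623.5, 191.8000030517578], [612.0, 260.1000061035156]]
rear 989 c 634.8 228.8 size 23.9 84.7 ang 11.4 [[614.7999877929688, 267.8999938964844], [631.5, 184.89999389648438], [654.9000244140625, 189.60000610351562], [638.2000122070312, 272.6000061035156]]
front 1359 c 537.8 209.1 size 29.9 84.5 ang 11.53 [[514.7000122070312, 247.5], [531.5999755859375, 164.6999969482422], [560.9000244140625, 170.6999969482422], [544.0, 253.5]]
big1 722 c 626.2 28.6 size 55.1 16.0 ang 64.63 [[607.2000122070312, 7.199999809265137], [621.7000122070312, 0.30000001192092896], [645.2999877929688, 50.099998474121094], [630.7999877929688, 56.900001525878906]]
[[0.655 0.013 0.   ]
 [0.62  0.025 0.   ]]
scene [[394.81817568 177.75358834]]
side [[302.4658172  256.91729176]]
bottle cap [0.734 0.197 0.142]
big near top [ 0.636 -0.076  0.117] [ 0.63  -0.048  0.078]
big far top [ 0.634 -0.003  0.151] [0.628 0.026 0.116]
```

Measured sizes agree with the given ones: brass 39x12, stand 131x60, plate 45x69 and askew by 1.9°, jaws 85 long and 72 apart.
- Packer: centre (525.2, -27.8), x axis at -9.8°.
- vice_a: origin (587.5, 219.2), x axis at +11.5°. The gap is about 19 mm.

I now hover above the packer with the yaw set.

Emit:
{"method": "step_arm", "body": {"plan": [[0.2,[107,103,0],0.4],[0.2,[107,103,0],0.8],[0.2,[107,103,40],1.2],[0.2,[107,103,100],1.416],[0.2,[107,103,133],1.416],[0.2,[107,103,133],1.416],[0.2,[107,103,133],1.416],[0.2,[107,103,133],1.416],[0.2,[107,103,133],1.416],[0.2,[107,103,133],1.416]], "grip_force": 50}}

```text
t: 2.95
position: [0.5257, -0.0281, 0.1496]
tcp_rot: [-2.025, 2.402, -0.0]
wrist_force: [0.4, -0.5, 1.2]
finger_gap: 0.401
```

```bash
cat > look.py <<'E'
import sys
from station import env
from h import *
n=sys.argv[1]
c=env.capture("wrist");cv2.imwrite(f"pics/{n}.png",c["pixels"]);np.savez(f"pics/{n}.npz",**c)
s=env.sense();M=R.from_rotvec(s["tcp_rot"]).as_matrix()
print(s["t"],(s["position"]*1000).round(1),"xang",np.degrees(np.arctan2(M[1,0],M[0,0])).round(2),"yang",np.degrees(np.arctan2(M[1,1],M[0,1])).round(2),"z",M[:,2].round(4),"F",s["wrist_force"].round(1),s["finger_gap"],"q6",s["joints"][5].round(2))
E
python3 look.py w2; python3 - <<'E'
from h import *
c=load("pics/w2.npz");print(proj(c,[[.5252,-.0278,.09],[.516,-.046,.09],[.5344,-.0095,.09]],True))
E
```

```text
3.0 [525.7 -28.3 149.6] xang -99.79 yang 170.21 z [ 0. -0. -1.] F [-0.4 -1.  -0. ] 0.4000607098322857 q6 -0.43
[[318.79132046 213.7409318 ]
 [326.83186277 188.93933993]
 [311.18808515 237.31729134]]
```

View pics/w2.png

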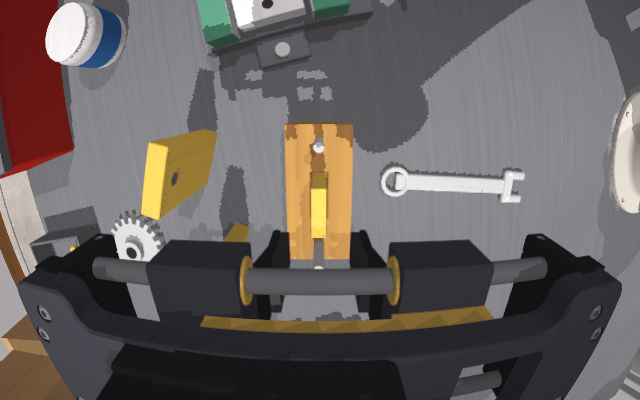

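The brass piece lies midway between the fingers at (319,205), with a clear way down. I descend to TCP z of 60 mm, which leaves the body at 130 mm above the 117 mm tall look-alikes, and then grip.

Emit:
{"method": "step_arm", "body": {"plan": [[0.2,[0,0,40],0],[0.2,[0,0,75],0],[0.2,[0,0,90],0],[0.2,[0,0,90],0],[1,[0,0,90],0],[1,[0,0,90],0],[1,[0,0,90],0],[1,[0,0,90],0],[1,[0,0,90],0],[1,[0,0,90],0]], "grip_force": 50}}

```text
t: 4.25
position: [0.5264, -0.0287, 0.0604]
tcp_rot: [-2.021, 2.404, -0.002]
wrist_force: [-0.1, 0.7, 6.3]
finger_gap: 0.132
```

Emit:
{"method": "step_arm", "body": {"plan": [[1,[0,0,-40],0],[1,[0,0,-90],0],[1,[0,0,-115],0],[1,[-50,1,-115],-0.1],[1,[-100,2,-115],-0.2],[1,[-150,3,-115],-0.3],[1,[-200,4,-115],-0.372],[1,[-246,5,-115],-0.372],[1,[-246,5,-90],-0.372],[1,[-246,5,-70],-0.372],[1,[-246,5,-70],-0.372],[1,[-246,5,-70],-0.372]]}}

```text
t: 5.75
position: [0.5633, 0.2143, 0.1297]
tcp_rot: [2.431, -1.99, 0.0]
wrist_force: [0.3, 0.0, -2.6]
finger_gap: 0.134
```

```bash
python3 look.py w3; python3 - <<'E'
from h import *
from station import env
c=load("pics/w3.npz")
a=cv2.resize(c["pixels"][120:300,200:440],(800,600),interpolation=cv2.INTER_CUBIC);cv2.imwrite("pics/c3.png",a)
E
```

```text
5.8 [563.6 214.5 130.2] xang -78.61 yang -168.61 z [ 1.e-03  6.e-04 -1.e+00] F [-0.  -0.  -2.3] 0.13366420591707462 q6 -0.43
```

View pics/c3.png

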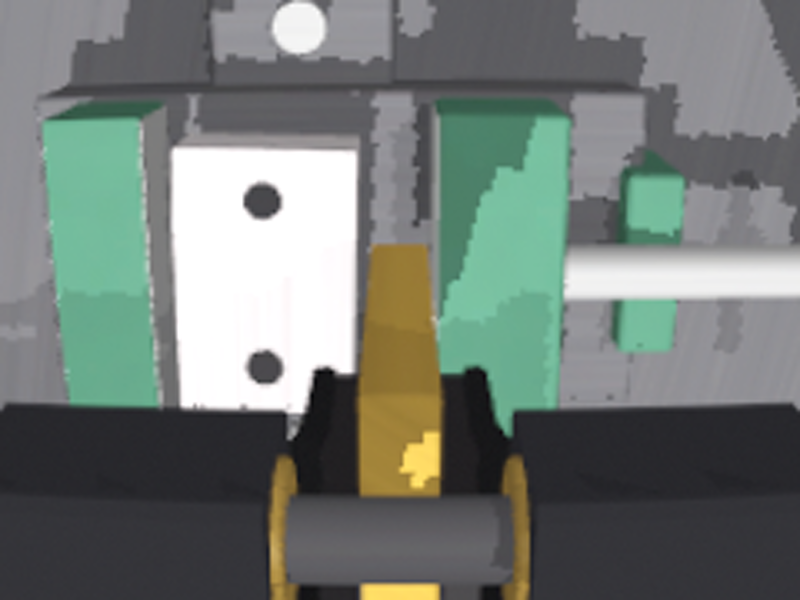

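Seen end-on, the packer's lower edge at crop (370–428, 247) lies between the plate edge at about 358 and the front jaw edge at about 437. I compute the margins next.

```bash
python3 - <<'E'
from h import *
c=load("pics/w3.npz");s=.3
f=lambda p:np.array(p)*s+[200-.35,120-.35]
o=np.array([.5875,.2192]);a=np.radians(11.45)
def V(P):
    d=P[:,:2]-o;return (np.c_[d@[np.cos(a),np.sin(a)],d@[-np.sin(a),np.cos(a)]]*1000).round(1).tolist()
print("packer bot",V(plane(c,f([[370,247],[428,247]]),.080,True)))
print("plate corners",V(plane(c,f([[358,150],[355,370],[172,148],[181,400]]),.047,True)))
print("front jaw",V(plane(c,f([[435,118],[438,230],[440,320]]),.055,True)))
print("rear jaw",V(plane(c,f([[142,118],[150,260],[158,400]]),.055,True)))
print("tcp",V(np.array([[.5636,.2145,0]])))
E
```

```text
packer bot [[-19.5, -18.0], [-31.9, -17.9]]
plate corners [[-15.9, -32.9], [-14.4, 24.2], [29.8, -33.9], [31.9, 33.2]]
front jaw [[-34.1, -41.9], [-35.0, -15.0], [-35.7, 7.7]]
rear jaw [[35.0, -42.7], [35.1, -7.7], [36.1, 29.7]]
tcp [[-24.4, 0.1]]
```

```bash
python3 - <<'E'
from h import *
c=load("pics/w3.npz");im=c["pixels"];h=cv2.cvtColor(im,cv2.COLOR_BGR2HSV).astype(int)
g=(abs(h[...,0]-77)<7)&(h[...,1]>70)
w=(h[...,1]<25)&(h[...,2]>225)
def fit(n,m,rows,a,b,side,z):
    pts=[]
    for v in rows:
        k=np.where(m[v,a:b])[0]
        if len(k): pts.append([a+(k[0]-.5 if side=='L' else k[-1]+.5),v])
    P=plane(c,pts,z,True)[:,:2].astype(np.float32)*1000
    vx,vy,x,y=cv2.fitLine(P,cv2.DIST_HUBER,0,.01,.01).ravel()
    print(n,len(pts),"xaxis ang",round(np.degrees(np.arctan2(vy,vx))%180-90,2),round(x,1),round(y,1))
fit("front inner",g,range(155,215),320,370,'L',.055)
fit("front outer",g,range(158,235),325,371,'R',.055)
fit("rear inner",g,range(157,240),205,250,'R',.055)
fit("rear outer",g,range(157,240),205,250,'L',.055)
fit("plate front",w,range(168,225),250,312,'R',.047)
fit("plate rear",w,range(168,238),245,300,'L',.047)
E
```

```text
front inner 60 xaxis ang 11.95 556.2 195.8
front outer 77 xaxis ang 11.4 524.8 197.8
rear inner 83 xaxis ang 11.67 623.6 225.1
rear outer 83 xaxis ang 11.52 647.9 224.3
plate front 57 xaxis ang 9.26 574.4 210.0
plate rear 70 xaxis ang 9.63 620.2 211.2
```

Vice angle is 11.5° and the tool is at 11.4°. The packer centre at about -25.5 lies mid-gap (-35 to -15). I lower it toward the bed.

Emit:
{"method": "step_arm", "body": {"plan": [[1,[0,0,20],0],[1,[0,0,35],0],[1,[0,0,45],0],[1,[0,0,50],0],[1,[0,0,52],0],[1,[0,0,53],0],[1,[0,0,53],0],[1,[0,0,53],0]]}}

```text
t: 6.8
position: [0.5633, 0.2145, 0.0769]
tcp_rot: [-2.431, 1.989, -0.0]
wrist_force: [-0.0, 0.3, -3.5]
finger_gap: 0.137
```

Emit:
{"method": "step_arm", "body": {"plan": [[1,[0,0,0.7],0],[1,[0,0,1.2],0],[1,[0,0,1.2],0]]}}

```text
t: 7.18
position: [0.5631, 0.2144, 0.0754]
tcp_rot: [2.431, -1.99, 0.0]
wrist_force: [0.4, -0.6, -2.1]
finger_gap: 0.133
```

Emit:
{"method": "step_arm", "body": {"plan": [[1,[0,0,0.5],0],[1,[0,0,1],0],[1,[0,0,1],0]]}}

```text
t: 7.55
position: [0.5633, 0.2144, 0.0754]
tcp_rot: [-2.431, 1.989, -0.001]
wrist_force: [-1.8, -1.3, 3.7]
finger_gap: 0.135
```

The packer is on the bed: z stops at 75.4 and the vertical force rises by about 6 N. I now push along vice +x, which is -y of the tool.

Emit:
{"method": "step_arm", "body": {"plan": [[1,[0,-1,0],0],[1,[0,-2,0],0],[1,[0,-3,0],0],[1,[0,-3.5,0],0],[1,[0,-4,0],0],[1,[0,-4.5,0],0],[1,[0,-5,0],0],[1,[0,-5.5,0],0],[1,[0,-6,0],0],[1,[0,-6,0],0]]}}

```text
t: 8.8
position: [0.5661, 0.2146, 0.0754]
tcp_rot: [2.427, -1.986, -0.004]
wrist_force: [-8.9, 0.5, 12.4]
finger_gap: 0.135
```

Emit:
{"method": "step_arm", "body": {"plan": [[1,[0,0,-0.5],0],[1,[0,0,-1],0],[1,[0,0,-1],0],[1,[0,0,-1],0]]}}

```text
t: 9.3
position: [0.5682, 0.2151, 0.0754]
tcp_rot: [2.429, -1.989, -0.001]
wrist_force: [-5.2, -1.2, 5.1]
finger_gap: 0.138
```

```bash
python3 look.py w4; python3 - <<'E'
from h import *
c=load("pics/w4.npz")
a=cv2.resize(c["pixels"][120:300,200:440],(800,600),interpolation=cv2.INTER_CUBIC);cv2.imwrite("pics/c4.png",a)
E
```

```text
9.35 [568.1 215.1  75.4] xang -78.61 yang -168.61 z [-0.002  -0.0011 -1.    ] F [-5.  -1.3  5.7] 0.1331290962201552 q6 -0.43
```

View pics/c4.png

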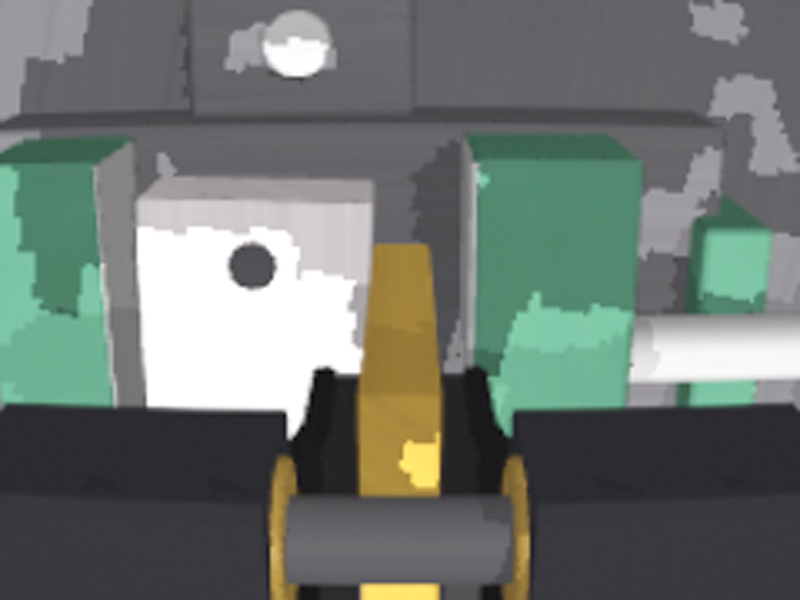

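The packer is upright in the gap and touches the plate at crop (372,250). A gap between plate and rear jaw remains at crop x 120–145. I ease the down-force a little and push on.

Emit:
{"method": "step_arm", "body": {"plan": [[1,[0,0,-0.5],0],[1,[0,-0.5,-0.5],0],[1,[0,-1,-0.5],0],[1,[0,-1.5,-0.5],0],[1,[0,-2,-0.5],0],[1,[0,-2.5,-0.5],0],[1,[0,-3,-0.5],0],[1,[0,-3,-0.5],0],[1,[0,-3,-0.5],0]]}}

```text
t: 10.48
position: [0.5708, 0.2155, 0.0754]
tcp_rot: [2.428, -1.988, -0.002]
wrist_force: [-6.0, -2.5, 4.2]
finger_gap: 0.137
```

Emit:
{"method": "step_arm", "body": {"plan": [[1,[0,-0.5,0],0],[1,[0,-1,0],0],[1,[0,-1.5,0],0],[1,[0,-2,0],0],[1,[0,-2,0],0],[1,[0,-2,0],0]]}}

```text
t: 11.22
position: [0.5727, 0.2158, 0.0754]
tcp_rot: [2.428, -1.988, -0.002]
wrist_force: [-5.9, -1.1, 4.3]
finger_gap: 0.138
```

Emit:
{"method": "step_arm", "body": {"plan": [[1,[0,-0.5,0],0],[1,[0,-1,0],0],[1,[0,-1.5,0],0],[1,[0,-2,0],0],[1,[0,-2,0],0],[1,[0,-2,0],0]]}}

```text
t: 11.98
position: [0.5732, 0.2159, 0.0754]
tcp_rot: [2.426, -1.987, -0.004]
wrist_force: [-8.9, -1.2, 6.9]
finger_gap: 0.132
```

Emit:
{"method": "step_arm", "body": {"plan": [[1,[0,-1,0],0],[1,[0,-2,0],0],[1,[0,-3,0],0],[1,[0,-4,0],0],[1,[0,-4,0],0],[1,[0,-4,0],0]]}}

```text
t: 12.72
position: [0.5737, 0.2159, 0.0755]
tcp_rot: [2.421, -1.983, -0.01]
wrist_force: [-17.8, -1.2, 13.4]
finger_gap: 0.136
```

```bash
python3 look.py w5; python3 - <<'E'
from h import *
c=load("pics/w5.npz")
a=cv2.resize(c["pixels"][120:300,200:440],(800,600),interpolation=cv2.INTER_CUBIC);cv2.imwrite("pics/c5.png",a)
E
```

```text
12.775 [573.8 215.9  75.5] xang -78.65 yang -168.65 z [-0.013  -0.0053 -0.9999] F [-18.2  -0.1  13.4] 0.13100710954616943 q6 -0.42
```

View pics/c5.png

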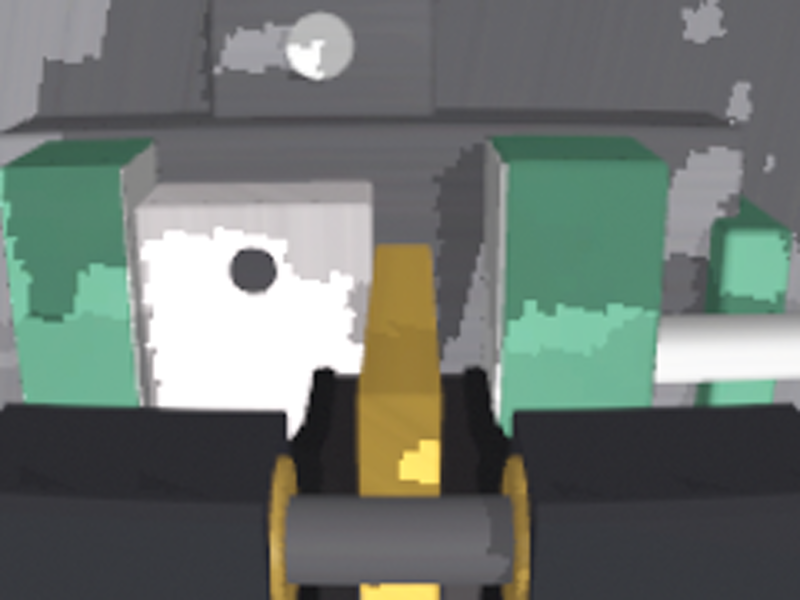

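```bash
cat > ang.py <<'E'
import sys
from h import *
c=load(f"pics/{sys.argv[1]}.npz");im=c["pixels"];h=cv2.cvtColor(im,cv2.COLOR_BGR2HSV).astype(int)
g=(abs(h[...,0]-77)<9)&(h[...,1]>60)
w=(h[...,1]<25)&(h[...,2]>165)
e=np.radians(11.5)
def fit(n,m,rows,a,b,side,z):
    pts=[]
    for v in rows:
        k=np.where(m[v,a:b])[0]
        if len(k): pts.append([a+(k[0]-.5 if side=='L' else k[-1]+.5),v])
    P=plane(c,pts,z,True)[:,:2].astype(np.float32)*1000
    vx,vy,x,y=cv2.fitLine(P,cv2.DIST_HUBER,0,.01,.01).ravel()
    print(n,len(pts),"xaxis ang",round(np.degrees(np.arctan2(vy,vx))%180-90,2),"vice x",round((x-587.5)*np.cos(e)+(y-219.2)*np.sin(e),2))
fit("rear jaw inner",g,range(172,240),205,250,'R',.055)
fit("rear jaw outer",g,range(175,240),195,250,'L',.055)
fit("front inner",g,range(168,225),330,380,'L',.055)
fit("front outer",g,range(172,225),330,415,'R',.055)
fit("plate rear",w,range(184,240),241,290,'L',.047)
fit("plate front",w,range(184,225),241,315,'R',.047)
E
python3 ang.py w4;python3 ang.py w5
```

```text
rear jaw inner 68 xaxis ang 11.09 vice x 36.24
rear jaw outer 65 xaxis ang 9.62 vice x 60.02
front inner 57 xaxis ang 12.52 vice x -35.14
front outer 53 xaxis ang 49.3 vice x -75.42
plate rear 56 xaxis ang 9.63 vice x 31.02
plate front 41 xaxis ang 5.94 vice x -14.69
rear jaw inner 68 xaxis ang 11.01 vice x 36.21
rear jaw outer 65 xaxis ang 11.53 vice x 60.33
front inner 57 xaxis ang 11.15 vice x -35.32
front outer 53 xaxis ang 37.41 vice x -72.16
plate rear 56 xaxis ang 8.75 vice x 36.25
plate front 41 xaxis ang 5.57 vice x -9.52
```

```bash
python3 - <<'E'
from h import *
for n in("w4","w5"):
    im=load(f"pics/{n}.npz")["pixels"]
    g=im[...,1];s=im.max(2).astype(int)-im.min(2)
    print(n)
    for v in range(176,242,5): print(v,' '.join(f"{a}{'g' if b>40 else ''}" for a,b in zip(g[v,230:256],s[v,230:256])),'|',g[v,304:316])
E
```

```text
w4
176 128 133 132 133 133 133 133 133 132 133 116 99 98 98 122 148 156 158 158 159 158 158 157 157 157 157 | [156 156 156 157 156 156 156 142 118 101 102 101]
181 137 133 133 133 133 133 133 133 133 123 140 182 202 200 202 203 204 204 205 205 205 203 203 203 205 207 | [200 197 194 193 194 194 195 165 115 100 100 101]
186 132 129 133 133 133 133 133 133 133 129 132 179 201 201 202 205 205 205 206 207 207 205 204 204 205 207 | [207 205 203 203 202 203 200 166 110  98  98  98]
191 137 133 132 132 133 133 133 133 131 132 117 242 255 255 255 255 255 255 255 255 255 255 255 255 255 255 | [206 205 203 202 202 203 197 160 104  99  98  98]
196 153 134 129 133 133 132 131 133 133 120 118 241 255 255 255 255 255 255 255 255 255 255 255 255 255 255 | [207 205 203 203 202 202 189 155 124 127 125 125]
201 200 163 132 132 132 133 133 133 132 132 122 215 255 255 255 255 255 255 255 255 255 255 255 255 255 255 | [206 204 203 202 202 204 179 146 124 126 126 127]
206 213 185 147 132 132 133 133 133 133 132 122 172 249 255 255 255 255 255 255 255 255 255 255 255 255 255 | [255 239 166 166 166 166 143 1
[... 2818 characters left out ...]
 117 118 119 120]
226 180g 180g 180g 180g 180g 180g 180g 180g 182g 167g 175 173 119 126 165 167 218 254 255 255 255 255 255 255 255 255 | [255 255 255 255 233 148 117 118 118 120 121 120]
231 180g 180g 180g 180g 180g 180g 180g 180g 180g 172g 176 175 119 119 137 164 246 255 255 255 255 255 255 255 255 255 | [255 255 253 240 161 126 118 118 119 120 120 121]
236 180g 180g 180g 180g 179g 180g 180g 181g 181g 181g 187g 193 155 121 113 157 167 229 255 255 255 255 255 255 255 255 | [ 36  34  44  75 118 117 118 119 120 121 122 122]
241 145g 148g 149g 151g 153g 155g 157g 158g 161g 162g 160g 146g 175 122 109 148 160 216 255 255 255 255 255 255 255 255 | [ 34  35  59  97 137 138 139 138 137 136 137 137]
```

```bash
python3 - <<'E'
from h import *
c=load("pics/w5.npz");e=np.radians(11.5)
vs=np.arange(186,242,5)
def f(n,us,vs,z):
    P=plane(c,np.c_[us,vs],z,True)[:,:2]*1000-[587.5,219.2]
    q=np.c_[P@[np.cos(e),np.sin(e)],P@[-np.sin(e),np.cos(e)]]
    k=np.polyfit(q[:,1],q[:,0],1);r=q[:,0]-np.polyval(k,q[:,1])
    print(n,"ang rel 11.5:",np.degrees(-k[0]).round(2),"x at y=-35,0,35",np.polyval(k,[-35,0,35]).round(2),"res",r.std().round(2))
f("plate rear",[239.8,240.4,240.5,240.8,241.4,241.4,242.8,243.2,243.5,244.2,244.7,244.9],vs,.047)
f("jaw inner top",[236.9,236.9,237,237.4,238,238.9,238.9,239,239.9,239.9,241,242],vs,.055)
f("plate front",[311,311,311,311,310.4,310,309.8,309],vs[:8],.047)
E
```

```text
plate rear ang rel 11.5: 0.77 x at y=-35,0,35 [36.04 35.57 35.09] res 0.17
jaw inner top ang rel 11.5: 0.11 x at y=-35,0,35 [36.03 35.96 35.89] res 0.22
plate front ang rel 11.5: -3.76 x at y=-35,0,35 [-10.92  -8.62  -6.32] res 0.18
```

The plate's rear edge measures 36.0 to 35.1 along y and the jaw face measures 36.0 to 35.9, so it is flush to within the noise. The packer is stopped with 18 N. I press a little firmer and hold.

Emit:
{"method": "step_arm", "body": {"plan": [[1,[0,-1,0],0],[1,[0,-2,0],0],[1,[0,-3,0],0],[1,[0,-3,0],0],[1,[0,-3,0],0],[1,[0,-3,0],0]], "grip_force": 60}}

```text
t: 13.52
position: [0.5741, 0.2159, 0.0755]
tcp_rot: [2.417, -1.98, -0.015]
wrist_force: [-23.8, 0.6, 18.5]
finger_gap: 0.132
```

```bash
python3 look.py w6; python3 - <<'E'
from h import *
from station import env
c=load("pics/w6.npz");s=env.capture("side")["pixels"]
a=cv2.resize(c["pixels"][160:250,220:380],(800,450),interpolation=cv2.INTER_CUBIC)
cv2.imwrite("pics/c6.png",a);cv2.imwrite("pics/s6.png",s)
g=c["pixels"][...,1]
us=[]
for v in range(186,242,5):
    r=g[v,230:256].astype(float);i=10+np.where(r[10:]<145)[0].max() if (r[10:]<145).any() else 10
    us.append(230+i+(145-r[i])/(r[i+1]-r[i]))
e=np.radians(11.5);P=plane(c,np.c_[us,np.arange(186,242,5)],.047,True)[:,:2]*1000-[587.5,219.2]
q=np.c_[P@[np.cos(e),np.sin(e)],P@[-np.sin(e),np.cos(e)]];k=np.polyfit(q[:,1],q[:,0],1)
print(np.round(us,1),"ang",np.degrees(-k[0]).round(2),np.polyval(k,[-35,0,35]).round(2))
E
```

```text
13.575 [574.1 215.9  75.5] xang -78.66 yang -168.66 z [-0.0183 -0.0073 -0.9998] F [-23.6  -0.   17.3] 0.1288766343066343 q6 -0.42
[240.1 240.3 240.7 241.1 241.3 241.8 243.1 243.3 243.8 244.5 244.7 245.6] ang 1.02 [36.13 35.51 34.89]
```

View pics/c6.png

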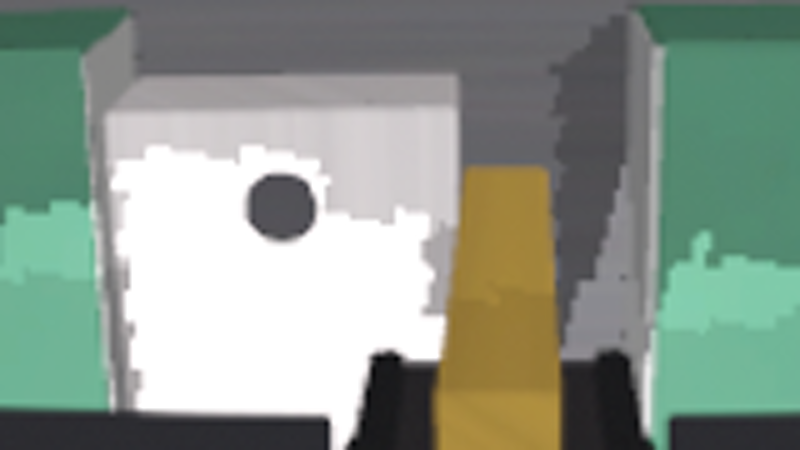

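View pics/s6.png

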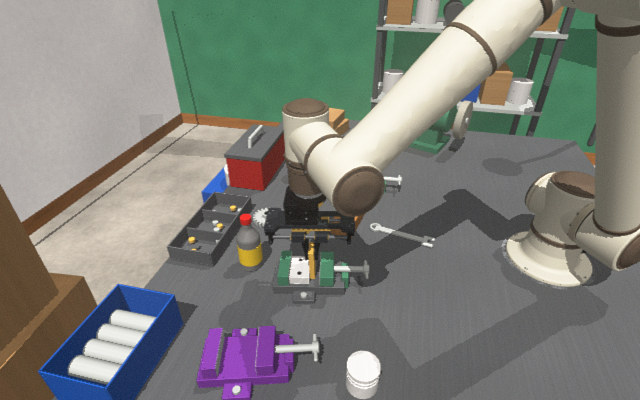

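```bash
python3 - <<'E'
from h import *
a=cv2.imread("pics/s6.png")[240:300,265:345];cv2.imwrite("pics/s6c.png",cv2.resize(a,(800,600),interpolation=cv2.INTER_CUBIC))
E
```

```text
(no output)
```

View pics/s6c.png

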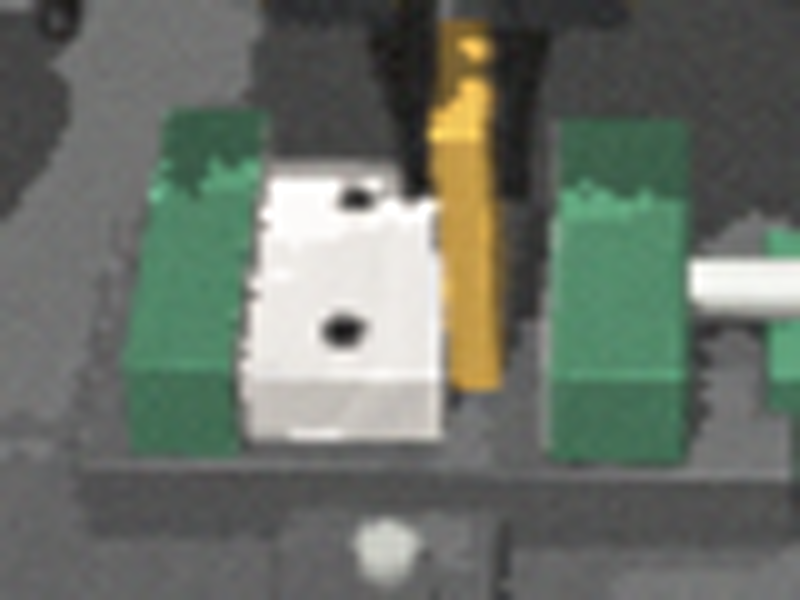

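The side view shows the plate tight against the rear jaw at its +y end too, at crop (245,410), with the packer upright on the bed at (478,385). I hand the job in.

```bash
python3 -c "
from station import env
print(env.job_done())"
```

```text
the job is handed in; nothing more can be done
None
```

The brass packing piece from the stand (the smallest of the three) is down on the bed in vice_a's wide gap. The arm still grips it and presses plate_a against the rear jaw. The job was handed in at about 13.6 s.

**Last checks:**
- **Push and grip:** the push is about 24 N, with the grip set to 60 N. The packer stopped moving against the plate, so the plate is solid on the jaw.
- **Flushness:** close-ups from both ends show no gap between plate and rear jaw.
- **Everything else:** I did not touch the tight vice, the bystanders or the look-alikes, and the final side view shows nothing visibly moved; the arm hides part of that view.

**Disagreements:**
- **Squareness:** a rough edge fit still read about 1° askew, roughly 1 mm at one end. The jaw's shadow falls on that edge, so I trust the pictures and the contact force over it.
- **Tilt:** the tool leans about 1.1° under the push, so the packer is very slightly off upright.
- **Down-force:** the packer also presses on the bed with roughly 20 N.

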